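Drive home the plate reader's transport-lock screw

TASK

The plate reader is about to be moved: take the flat screwdriver out of its holder, set it lightly on the slotted transport-lock screw, feel for the slot by turning until the blade drops fully in, and turn the screw clockwise until it reaches its stop, never pressing or twisting hard. Then put the screwdriver back upright, fully home in the same holder, and let go; only the screwdriver may touch the screw, and the hex driver, well plate, tube rack and white disc stay where they are.

Things in the scene. Friction and masses are not known exactly. Their poses are not given: they have to be found in the camera images.
- driver_grip (a point): Flat screwdriver, 160 mm long, 120 g, upright, blade down in its holder. Point: middle of its black grip, on the axis, 128 mm above the blade's end; z up the handle. Grip: rounded block 28 mm (x) by 20 mm (y), 64 mm high; pinch it across y from above. Below it: flange 32 mm across (90 to 96 mm above the blade's end), neck 22 mm across (50 to 90 mm), shaft 10 mm across.
- driver_tip (a point): Middle of the end of the screwdriver's flat blade, 128 mm below driver_grip, same axes. Blade: 18 mm wide along x, 2.5 mm thick along y, 16 mm high.
- holder_top (a point): Holder of the flat screwdriver: fixed grey block 60 x 60 mm, 100 mm high, with a round hole 25 mm across straight through. Point: middle of the hole's mouth, on the top. Fully home, the screwdriver's flange rests on the top (blade end 90 mm below it, grip middle 38 mm above it); any yaw does.
- reader: Plate reader, fixed white instrument; origin under the middle of its 300 (x) x 360 (y) mm outline, z up. Its low loading deck, 70 mm high, takes y from -170 to 30 mm; the housing, 145 mm high, takes y from 30 to 180 mm. A clear well plate lies on the deck.
- lock_axis (a point): Transport-lock screw: round metal head 29 mm across, one straight slot right across it, 5.2 mm wide, 8 mm deep. Point: centre of the head's top at rest, 89 mm above the table. Its axes are the READER's, not the slot's: at the start the slot lies at an unknown angle, 0.95 rad clockwise to 0.7 rad anticlockwise (from above) of the reader's x axis. A round boss (lockboss) 50 mm across, 1 mm lower, is around it.
- lockscrew (a joint): Turn of the lock screw, rad, growing clockwise from above: 0 loose stop, 1.0 locked stop; starts at 0 to 0.25. Takes 0.06 N m, stays where left; 0.12 N m is plenty at the stop, 25 N of blade on screw spoils it. The head is sprung: gives 3 mm downward (1.5 N at first, 6 N at 3 mm), then rigid; pressing it over 10 N spoils it. As the blade drops in, the head springs up and the push fades: then seat it 7 mm deep.
- hexdriver_grip (a point): Bystander: hex driver with a thinner round handle, 20 mm across and 132 mm long, standing in an equal holder nearby; middle of its handle. Leave it alone.
- wellplate: Bystander: clear well plate 128 x 86 x 12 mm on the reader's deck, its near edge about 80 mm from the screw; origin under its middle.
- tuberack: Bystander: clear rack 200 x 70 mm with glass tubes, 84 mm high; origin under its middle.
- disclid: Bystander: white disc with a hole, 80 mm across, 12 mm thick; origin under its middle.
There are look-alikes about, which are no part of the job. Leave any green or purple look-alike of the part that bears holder_top alone.

How it is judged:
On the way, in this order (a step that is already met when the one before it is completed fails the run):
1. the screwdriver's blade has dropped into the screw's slot, before the screw is home (horizontal distance between driver_tip and lock_axis below 0.008 m and z of driver_tip in the frame of lock_axis below -0.006 m and angle between driver_tip's own z axis and vertical below 0.15 rad and value of joint lockscrew below 0.9 rad), for 0.1 s.
2. the screw is turned to its locked stop with the blade in it (value of joint lockscrew above 0.93 rad and horizontal distance between driver_tip and lock_axis below 0.01 m and z of driver_tip in the frame of lock_axis below 0.002 m), for 0.1 s.
At the end, for the whole second after the job is handed in: The lock screw is within 0.07 rad of its locked stop, and the screwdriver stands upright (within 0.08 rad) and still in its own holder, flange within 3 mm of the holder's top, released (value of joint lockscrew above 0.93 rad and horizontal distance between driver_grip and holder_top below 0.006 m and z of driver_tip in the frame of holder_top below -0.087 m and angle between driver_tip's own z axis and vertical below 0.08 rad and linear speed of driver below 0.02 m/s); the robot touches nothing.
It fails at once if blade pressed or twisted hard on the screw (over 25 N) (contact force between driver and lockboss above 25 N).
It fails at once if the screw's head is pressed over 10 N with the blade not down in its slot (before the screw is home) (contact force between driver and lockboss above 10 N and z of driver_tip in the frame of lock_axis above -0.0055 m and value of joint lockscrew below 0.9 rad).
It fails at once if the fingers or the arm touch the screw (contact force between any of the fingers, the arm and lockboss above 0.5 N).
It fails at once if the hex driver, well plate, tube rack or white disc is moved by over 20 mm (distance of any of hexdriver_grip, wellplate, tuberack, disclid from where it was at the start of the episode above 0.02 m).
It also fails if it takes over 72 s, if anything falls off the work surface, if the arm or the gripper's body presses on something with over 40 N, if the wrist force passes 120 N, or if a joint passes its speed limit or range.

ROBOT

A 6-joint arm with a two-finger parallel gripper is mounted at the origin on the work surface. World frame = base frame: x ahead of the robot, y to its left, z up, the work surface at z = 0. Lengths are in m, angles in rad, forces in N, time in s.
With the tool pointing down it reaches from about 0.35 to 0.775 m from the base axis. Payload 5.5 kg.
Tool frame: the origin (TCP) lies at the very end of the fingers, on their centre line; the grasp point (between the pads) lies 19 mm behind it; z points along the fingers, y is the line along which they close (so a half turn about z gives the same grasp; the last joint's range is limited). The gripper opens to 85 mm and grips with 20 to 120 N. Pads are 22 mm wide; open, the fingers measure 114 mm over their backs; the gripper's body (76 mm by 85 mm) begins 54 mm behind the grasp point. The pads swing forward as they close: fully open they stand 13 mm farther back than shut.
Start: joints at [-1.458, 0.313, 0.046, 1.304, 0, 1.431], TCP at [0.144, -0.557, 0.231] pointing down, gripper open.
Joint ranges: [-2.76, 2.76], [-0.86, 1.69], [-1.03, 1.26], [-2.2, 2.34], [-1.47, 1.5], [-3.14, 3.14]. Speed limits (rad/s): [2.57, 2.57, 3.14, 3.14, 3.14, 3.14].

INTERFACE

Orientations are given as a unit quaternion [w, x, y, z].
In Python, from workcell import env gives the robot as it stands. The module is installed in compiled form; this text tells all that it offers.
- The arm moves only by the tool jog_arm, never from a script. Its arguments are lists of equal length, an entry for each row: "gripper": the opening, from 0 (shut) to 1 (fully open); "offset": the shift along the world's x, y, z in cm, a list of three; "twist": the turn about the world's z in degrees. In form: {"gripper": [gripper, ...], "offset": [[dx, dy, dz], ...], "twist": [twist, ...]}. A call has exactly 8 rows; each row is the pose to reach, as a shift and turn from the pose commanded when the call began; what a row does not reach only later rows make up. A row lasts 1/8 s, in which the tool goes at most 62.5 mm and 10.7 degrees, less where a joint would pass 70% of its speed; a pose out of reach is approached as far as the arm can. A call with a gripper value outside its range is refused whole. The fingers move at their own pace and stop on an object; "squeeze" is the grip in N (left out, the last holds). Time passes only in rows, so rows that repeat a pose let the fingers close, or fill a call up. It gives the time, the measured TCP pose, the force, the opening and the grip force at its end, in the units of the state.
- env.get_state(): the state, without advancing time (a new reading comes with each control period).
- env.read_camera(name): name is "scene" or "side" or "wrist"; returns a dict with "image" (420x560x3 uint8, red, green, blue), "z_map" (420x560 float32, m along the optical axis (not along the pixel's ray), 0 where there is no reading), "fovy" (degrees; the focal length in pixels is half the picture's height over the tangent of half this angle, whatever the lens; pixels are square), "cx", "cy" (the principal point, pixels), "distortion" ([k1, k2, p1, p2, k3] as OpenCV has them; the pictures are not rectified), "cam_to_world" (4x4, takes a point from camera to world coordinates). Camera axes: x right, y up, looking along -z (the intrinsics and any distortion apply to the point x, -y, -z); pixel columns grow to the right and rows downward; lengths in m; the calibration is good to about 2 mm. A picture is of the moment at which its call begins.
- env.hand_in(): hands the job in; it is judged then, once.
The state is a dict: "clock": time; "joint_pos": joint angles; "qvel": joint speeds; "tau": joint torques, N m; "tcp_pos": TCP position; "orientation": TCP orientation; "wrist_force": force on the tool from outside, world axes, zero at the start; "ft_torque": the same for the moment, N m; "finger_gap": finger opening in m; "grip_force": force on a finger pad.
Only numpy, scipy, OpenCV 4.12 (cv2) and the standard library are available. Lean on these libraries where they do the work, as an engineer would, in place of code of your own. Each camera call takes 0.05 s, during which the arm holds its last target. There are 200 camera calls.

## Working session

There is one attempt and no reset: what is moved stays moved. The work goes in short steps, Python scripts to look and compute and a tool call to move; the robot and the scene stay as the last step left them, time stands still between calls to the robot, and variables do not carry over. Pictures are saved under pics/ and viewed, at most 10 in all, crops included, and the job is handed in when it is done.

Besides the shell and the picture viewer there is one more tool, called after ">>>" in YAML: its name, and indented under it one key for each argument. jog_arm: Moves the arm, as the interface text tells. Its arguments: {"type":"object","properties":{"gripper":{"type":"array"},"offset":{"type":"array"},"twist":{"type":"array"},"squeeze":{"type":"number"}},"required":["gripper","offset","twist"]}

```bash
mkdir -p pics
cat > h.py <<'E'
import numpy as np, cv2
from workcell import env
def K(c):
    h=c["image"].shape[0]; f=h/2/np.tan(np.radians(c["fovy"])/2)
    return np.array([[f,0,c["cx"]],[0,f,c["cy"]],[0,0,1]])
def ray(c,px):
    p=cv2.undistortPoints(np.array(px,float).reshape(-1,1,2),K(c),np.array(c["distortion"],float)).reshape(-1,2)
    d=np.c_[p[:,0],-p[:,1],-np.ones(len(p))]; T=np.array(c["cam_to_world"])
    return T[:3,3], d@T[:3,:3].T
def plane(c,px,z):
    o,d=ray(c,px); return o+d*((z-o[2])/d[:,2])[:,None]
def depth(c,px):
    o,d=ray(c,px); px=np.atleast_2d(px).astype(int); return o+d*c["z_map"][px[:,1],px[:,0]][:,None]
def snap(n,f):
    c=env.read_camera(n); cv2.imwrite(f"pics/{f}.png",c["image"][:,:,::-1]); np.save(f"pics/{f}.npy",c,allow_pickle=True); return c
def load(f): return np.load(f"pics/{f}.npy",allow_pickle=True).item()
E
python3 - <<'E'
from h import *
a=snap("scene","s1");b=snap("side","d1");w=snap("wrist","w1")
for c in(a,b,w):print(np.round(c["cam_to_world"],3).tolist(),c["fovy"],c["distortion"])
s=env.get_state();print(s)
E
```

```text
[[0.175, -0.709, 0.683, 1.27], [0.985, 0.116, -0.131, -0.23], [0.014, 0.695, 0.719, 0.866], [0.0, 0.0, 0.0, 1.0]] 42.631795543722546 [-0.06816424  0.          0.          0.          0.        ]
[[-0.741, 0.508, -0.44, -0.025], [-0.672, -0.556, 0.49, 0.537], [0.004, 0.658, 0.753, 1.062], [0.0, 0.0, 0.0, 1.0]] 42.12378858946875 [-0.17640941  0.          0.          0.          0.        ]
[[0.251, 0.922, 0.295, 0.219], [-0.968, 0.239, 0.075, -0.537], [-0.001, -0.304, 0.953, 0.374], [0.0, 0.0, 0.0, 1.0]] 67.68830891831816 [-0.03147209  0.          0.          0.          0.        ]
{'clock': 0.15, 'joint_pos': array([-1.45761080e+00,  3.13852063e-01,  4.52824408e-02,  1.30362609e+00,
       -1.27471002e-05,  1.43119017e+00]), 'qvel': array([ 0.0002725 , -0.00297646,  0.00208796, -0.00149498, -0.00128565,
        0.00044265]), 'tau': array([ 1.81957606e-03, -4.81065130e+01,  2.98815608e+01,  1.39048378e-02,
       -1.75269088e-04, -4.96440009e-06]), 'tcp_pos': array([ 0.14375294, -0.55635475,  0.23061736]), 'orientation': array([-6.99717085e-04,  9.92022431e-01,  1.26059537e-01,  2.86991457e-06]), 'wrist_force': array([0.49170859, 0.85157343, 0.22403907]), 'ft_torque': array([ 0.00682623, -0.03186524, -0.02981906]), 'grip_force': 0.0, 'finger_gap': 0.08553699229164746}
```

View pics/s1.png

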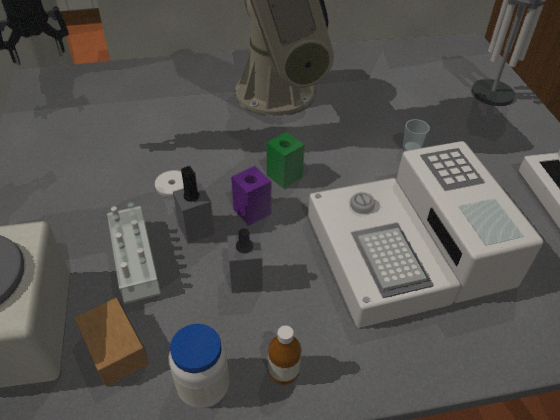

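View pics/d1.png

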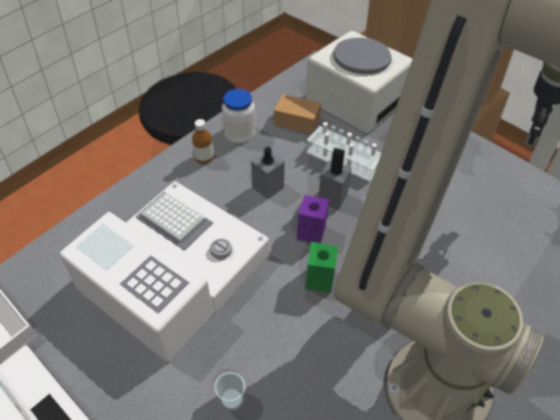

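The scene view shows two grey holders, with drivers at about (190,185) and (244,240). The screw is at (362,202) on the reader's deck, the rack at (132,250) and the disc at (172,182). The side view shows the same holders at (337,165) and (267,160), and the screw at (220,248). I'll zoom in next.

Run:
```python
from h import *
a=load("s1");b=load("d1")
def cr(c,x,y,w,h,W,H): return cv2.resize(c["image"][y:y+h,x:x+w,::-1],(W,H),interpolation=cv2.INTER_CUBIC)
im=np.vstack([np.hstack([cr(a,150,155,130,100,390,300),cr(a,330,170,70,54,390,300)]),np.hstack([cr(b,240,130,130,100,390,300),cr(b,190,222,70,54,390,300)])])
cv2.imwrite("pics/z1.png",im)
# holder tops by depth: gray points z~0.1
for n,c,box in(("s",a,[(165,160,215,245),(225,225,268,295)]),("d",b,[(315,140,360,200),(250,140,290,190)])):
  for x0,y0,x1,y1 in box:
    yy,xx=np.mgrid[y0:y1,x0:x1]; px=np.c_[xx.ravel(),yy.ravel()]
    P=depth(c,px); 
    for lo,hi in((.094,.106),(.12,.18)):
      m=(P[:,2]>lo)&(P[:,2]<hi); 
      if m.sum(): print(n,(x0,y0),lo,m.sum(),P[m].min(0).round(3),P[m].max(0).round(3),np.median(P[m],0).round(3))
# screw
for n,c,p in(("s",a,(362,202)),("d",b,(220,248))): print(n,plane(c,[p],.089),depth(c,[p]))
# reader white mask deck edges via depth
yy,xx=np.mgrid[140:325,300:540];P=depth(a,np.c_[xx.ravel(),yy.ravel()])
m=(abs(P[:,2]-.07)<.006);print("deck",cv2.minAreaRect(P[m][:,:2].astype(np.float32)))
m=(abs(P[:,2]-.145)<.006);print("housing",cv2.minAreaRect(P[m][:,:2].astype(np.float32)),np.median(P[m],0))
```

```text
s (165, 160) 0.094 521 [ 0.449 -0.294  0.094] [ 0.525 -0.222  0.106] [ 0.499 -0.257  0.101]
s (165, 160) 0.12 353 [ 0.47  -0.271  0.12 ] [ 0.505 -0.245  0.175] [ 0.497 -0.258  0.155]
s (225, 225) 0.094 678 [ 0.599 -0.201  0.094] [ 0.668 -0.138  0.106] [ 0.647 -0.172  0.102]
s (225, 225) 0.12 160 [ 0.625 -0.179  0.12 ] [ 0.645 -0.16   0.147] [ 0.639 -0.17   0.14 ]
d (315, 140) 0.094 382 [ 0.443 -0.293  0.094] [ 0.523 -0.149  0.106] [ 0.476 -0.243  0.1  ]
d (315, 140) 0.12 237 [ 0.469 -0.268  0.12 ] [ 0.5   -0.241  0.172] [ 0.482 -0.249  0.153]
d (250, 140) 0.094 357 [ 0.602 -0.2    0.094] [ 0.667 -0.134  0.106] [ 0.625 -0.159  0.1  ]
d (250, 140) 0.12 81 [ 0.624 -0.178  0.121] [ 0.645 -0.157  0.144] [ 0.631 -0.165  0.137]
s [[0.54554614 0.08267508 0.089     ]] [[0.54812434 0.08156283 0.09176442]]
d [[0.5337843  0.09384691 0.089     ]] [[0.53287581 0.09456731 0.09058249]]
deck ((0.5571902990341187, 0.16646037995815277), (0.4218386113643646, 0.3473367691040039), 5.276423931121826)
housing ((0.6070159673690796, 0.27264130115509033), (0.300884872674942, 0.15235815942287445), 5.3625993728637695) [0.63371051 0.26824011 0.14668827]
```

View pics/z1.png

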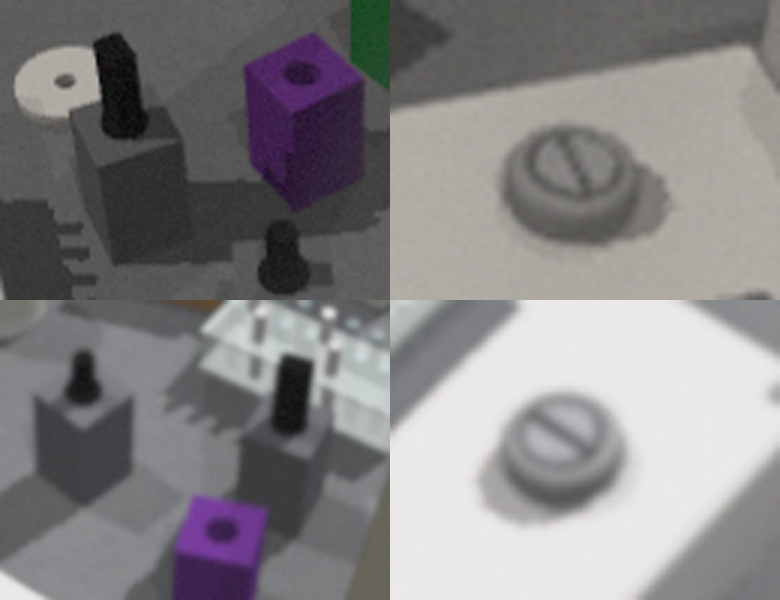

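The crops settle which driver is which. The block-grip flat screwdriver is in the holder at scene (190,195), around (0.485,-0.256), and the round hex driver is in the other one. The slot is visible in the scene view from (360,193.4) to (365.9,205.1), and in the side view from (214.8,242) to (225.5,250.5).

Run:
```python
from h import *
a=load("s1");b=load("d1")
for c,p in((a,[(359.98,193.4),(365.9,205.1),(362.7,199.4)]),(b,[(214.8,242),(225.5,250.5),(220.5,246.5)])):
  P=plane(c,p,.089);d=P[1]-P[0];print(P.round(4).tolist(),np.degrees(np.arctan2(d[1],d[0])))
for c,(x0,y0,x1,y1) in((a,(165,160,215,245)),(b,(315,140,360,200))):
  yy,xx=np.mgrid[y0:y1,x0:x1];P=depth(c,np.c_[xx.ravel(),yy.ravel()])
  m=(P[:,2]>.16)&(P[:,2]<.176);print("top",m.sum(),cv2.minAreaRect(P[m][:,:2].astype(np.float32)))
  m=(P[:,2]>.095)&(P[:,2]<.105)&(abs(P[:,0]-.485)<.045)&(abs(P[:,1]+.257)<.045);print("hold",m.sum(),cv2.minAreaRect(P[m][:,:2].astype(np.float32)))
```

```text
[[0.5207, 0.0856, 0.089], [0.5554, 0.088, 0.089], [0.5386, 0.0862, 0.089]] 4.064075134728434
[[0.5541, 0.0902, 0.089], [0.52, 0.0904, 0.089], [0.5359, 0.0903, 0.089]] 179.76571929895275
top 149 ((0.4881669580936432, -0.25793132185935974), (0.029726289212703705, 0.02085818722844124), 24.28748321533203)
hold 503 ((0.4875395596027374, -0.25779077410697937), (0.06462541222572327, 0.06125929206609726), 15.642743110656738)
top 91 ((0.48512229323387146, -0.25376638770103455), (0.027955638244748116, 0.021268058568239212), 17.93816375732422)
hold 334 ((0.48637157678604126, -0.2550622820854187), (0.06193389743566513, 0.06400579959154129), 17.344249725341797)
```

>>> jog_arm:
  gripper: [1, 1, 1, 1, 1, 1, 1, 1]
  offset:
    - [4, 4, 1]
    - [9, 8, 2]
    - [14, 12, 3]
    - [19, 16, 3]
    - [24, 20, 3]
    - [28, 24, 3]
    - [31, 27, 3]
    - [34.2, 30, 3]
  twist: [10, 20, 30, 40, 50, 60, 70, 80]

```text
clock: 1.15
tcp_pos: [0.4868, -0.2551, 0.2611]
orientation: [-0.0, 0.676, 0.736, -0.0]
wrist_force: [-0.1, -1.5, 0.8]
finger_gap: 0.0851
grip_force: 0.0
```

>>> jog_arm:
  gripper: [1, 1, 1, 1, 1, 1, 1, 1]
  offset:
    - [0, 0, 0]
    - [0, 0, 0]
    - [0, 0, 0]
    - [0, 0, 0]
    - [0, 0, 0]
    - [0, 0, 0]
    - [0, 0, 0]
    - [0, 0, 0]
  twist: [10, 20, 30, 40, 50, 60, 70, 80]

```text
clock: 2.15
tcp_pos: [0.4856, -0.2566, 0.2609]
orientation: [-0.0, 0.045, 0.999, 0.0]
wrist_force: [-0.1, -0.5, -0.4]
finger_gap: 0.0852
grip_force: 0.0
```

>>> jog_arm:
  gripper: [1, 1, 1, 1, 1, 1, 1, 1]
  offset:
    - [0, 0, 0]
    - [0, 0, 0]
    - [0, 0, 0]
    - [0, 0, 0]
    - [0, 0, 0]
    - [0, 0, 0]
    - [0, 0, 0]
    - [0, 0, 0]
  twist: [10, 20, 25, 25, 25, 25, 25, 25]

```text
clock: 3.15
tcp_pos: [0.4858, -0.2568, 0.2613]
orientation: [0.0, -0.169, 0.986, 0.0]
wrist_force: [0.0, -0.2, -1.2]
finger_gap: 0.0858
grip_force: 0.0
```

Run:
```python
from h import *
c=snap("wrist","w2")
s=env.get_state();print(s["clock"],s["tcp_pos"],s["orientation"],s["joint_pos"],s["wrist_force"])
yy,xx=np.mgrid[0:420,0:560];P=depth(c,np.c_[xx.ravel(),yy.ravel()])
near=(abs(P[:,0]-.486)<.045)&(abs(P[:,1]+.256)<.045)
for lo,hi in((.163,.178),(.096,.104)):
  m=near&(P[:,2]>lo)&(P[:,2]<hi);print(m.sum(),cv2.minAreaRect(P[m][:,:2].astype(np.float32)) if m.sum() else 0)
```

```text
3.2 [ 0.48580192 -0.25675776  0.26133123] [-6.98928192e-06 -1.69133672e-01  9.85593120e-01  5.42195945e-05] [-6.32352862e-01  2.56808313e-01  4.27332353e-02  1.35680893e+00
  6.53209094e-05 -9.72254088e-01] [-0.52553269 -0.0768849  -0.2357569 ]
856 ((0.4853672385215759, -0.2558477222919464), (0.028351500630378723, 0.01931661367416382), 19.899887084960938)
2414 ((0.48548343777656555, -0.255454957485199), (0.06052902340888977, 0.060132261365652084), 16.663726806640625)
```

View pics/w2.png

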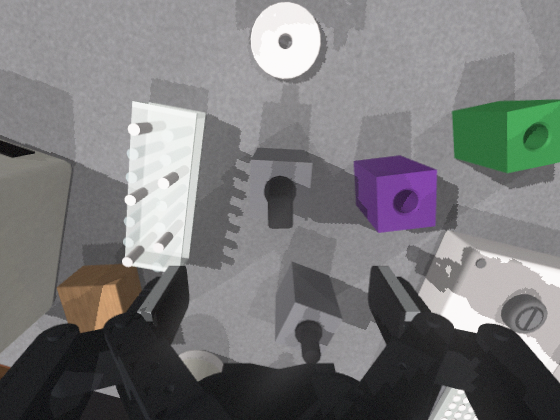

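The wrist view shows the flat driver's block grip at (280,200), centred between the fingers (about x=170 and x=390). The hex driver is at (308,340), the disc at (286,40), and the rack is to the left.

>>> jog_arm:
  gripper: [1, 1, 1, 1, 1, 0.2, 0, 0]
  offset:
    - [0, 0.1, -4]
    - [0, 0.1, -9]
    - [0, 0.1, -13]
    - [0, 0.1, -14.2]
    - [0, 0.1, -14.2]
    - [0, 0.1, -14.2]
    - [0, 0.1, -14.2]
    - [0, 0.1, -14.2]
  twist: [0, 0, 0, 0, 0, 0, 0, 0]
  squeeze: 60

```text
clock: 4.2
tcp_pos: [0.4864, -0.2562, 0.1203]
orientation: [0.001, -0.169, 0.986, -0.001]
wrist_force: [-0.5, 0.2, -0.4]
finger_gap: 0.0319
grip_force: 0.0
```

>>> jog_arm:
  gripper: [0, 0, 0, 0, 0, 0, 0, 0]
  offset:
    - [0, 0, 0]
    - [0, 0, 0]
    - [0, 0, 0]
    - [0, 0, 0]
    - [0, 0, 0]
    - [0, 0, 0]
    - [0, 0, 0]
    - [0, 0, 0.5]
  twist: [0, 0, 0, 0, 0, 0, 0, 0]

```text
clock: 5.2
tcp_pos: [0.4853, -0.2554, 0.1238]
orientation: [-0.001, -0.169, 0.986, 0.001]
wrist_force: [0.3, 0.1, -1.1]
finger_gap: 0.0196
grip_force: 58.5
```

>>> jog_arm:
  gripper: [0, 0, 0, 0, 0, 0, 0, 0]
  offset:
    - [0, 0, 3]
    - [0, 0, 7]
    - [0, 0, 11]
    - [0.3, 1.5, 12]
    - [1, 6, 12]
    - [2, 12, 12]
    - [3, 18, 12]
    - [4, 24, 12]
  twist: [0, 0, 0, 0, -5, -10, -14, -18]

```text
clock: 6.2
tcp_pos: [0.5249, -0.0131, 0.2427]
orientation: [-0.001, -0.012, 1.0, 0.0]
wrist_force: [1.9, 0.1, -0.1]
finger_gap: 0.0194
grip_force: 59.5
```

>>> jog_arm:
  gripper: [0, 0, 0, 0, 0, 0, 0, 0]
  offset:
    - [0.6, 5, 0]
    - [1, 9, 0]
    - [1.2, 10.3, 0]
    - [1.2, 10.3, -1]
    - [1.2, 10.3, -2]
    - [1.2, 10.3, -2]
    - [1.2, 10.3, -2]
    - [1.2, 10.3, -2]
  twist: [0, 0, 0, 0, 0, 0, 0, 0]

```text
clock: 7.2
tcp_pos: [0.5381, 0.0867, 0.2247]
orientation: [0.0, -0.012, 1.0, 0.0]
wrist_force: [0.5, -0.6, -1.3]
finger_gap: 0.0197
grip_force: 59.5
```

Run:
```python
from h import *
c=snap("wrist","w3")
s=env.get_state();print(s["clock"],s["tcp_pos"],s["orientation"],s["joint_pos"],s["wrist_force"])
# predicted pixels of tip and screw
T=np.linalg.inv(c["cam_to_world"])
def proj(p):
  q=T[:3,:3]@np.array(p)+T[:3,3];q=np.array([q[0],-q[1],-q[2]]);return cv2.projectPoints(q.reshape(1,1,3),np.zeros(3),np.zeros(3),K(c),np.array(c["distortion"],float))[0].ravel()
t=s["tcp_pos"];print("tip",proj(t-[0,0,.109]),"screw",proj([.537,.088,.089]))
x,y=proj([.537,.088,.089]).astype(int);cv2.imwrite("pics/w3z.png",cv2.resize(c["image"][max(y-75,0):y+75,max(x-100,0):x+100,::-1],None,fx=4,fy=4,interpolation=cv2.INTER_CUBIC));print(max(x-100,0),max(y-75,0))
```

```text
7.25 [0.53806415 0.08679471 0.22472483] [ 3.68348794e-04 -1.25601540e-02  9.99921049e-01  4.53606313e-05] [ 1.25650590e-02  2.56199621e-01 -4.73649470e-02  1.26649506e+00
  9.07178870e-05 -1.25558778e-02] [-0.05694975  0.25292076 -2.22580715]
tip [278.88505433 205.6220592 ] screw [280.16664789 195.98992497]
180 120
```

View pics/w3z.png

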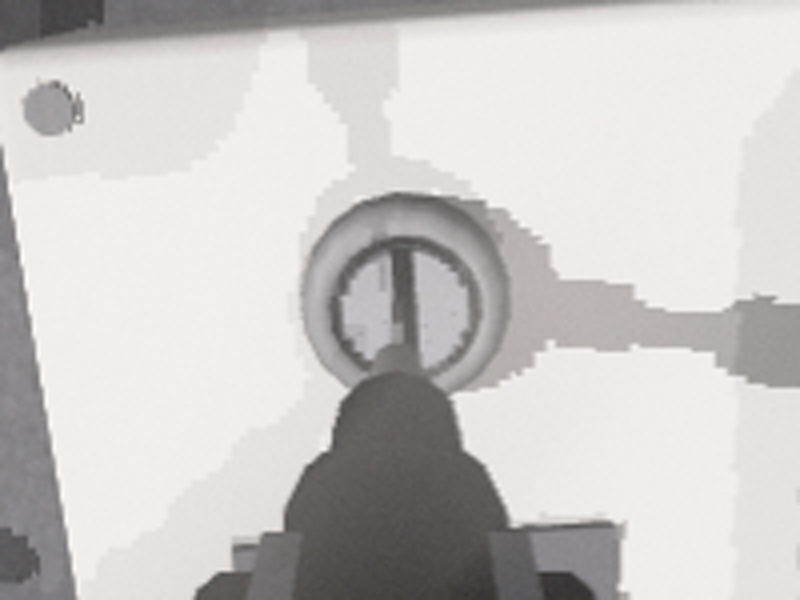

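The close-up shows the shaft tip at crop (395,345). The screw head's circle is centred at crop (405,308), and the slot runs from (401,248) to (408,340). In full-image pixels the centre is (281.2,197) and the slot runs from (280.2,182) to (282,205).

Run:
```python
from h import *
c=load("w3")
P=plane(c,[(281.2,197),(280.2,182),(282,205)],.089);d=P[2]-P[1];print(P.round(4),np.degrees(np.arctan2(d[1],d[0])))
# circle from metal ring by depth: boss points z .085-.093
yy,xx=np.mgrid[160:222,250:312];Q=depth(c,np.c_[xx.ravel(),yy.ravel()]);m=(Q[:,2]>.082)&(Q[:,2]<.094);print(cv2.minEnclosingCircle(Q[m][:,:2].astype(np.float32)),m.sum())
print(plane(c,[(278.7,206)],.116))
g=cv2.cvtColor(c["image"],cv2.COLOR_RGB2GRAY)
print(plane(c,[(180+305/4,120+290/4),(180+508/4,120+290/4),(180+405/4,120+193/4)],.088).round(4))
# slot dark profile per row
for r in range(182,204,3):
  seg=255-g[r,273:291].astype(float);seg=np.clip(seg-np.percentile(seg,60),0,None);print(r,round(273+(seg*np.arange(18)).sum()/seg.sum(),2),g[r,273:291].tolist())
```

```text
[[0.5379 0.089  0.089 ]
 [0.5238 0.0877 0.089 ]
 [0.5457 0.0899 0.089 ]] 5.945264136176687
((0.5381731986999512, 0.0890050008893013), 0.024887051433324814) 1538
[[0.53831606 0.08664488 0.116     ]]
[[0.5345 0.0658 0.088 ]
 [0.5333 0.1127 0.088 ]
 [0.5113 0.0883 0.088 ]]
182 278.49 [89, 95, 106, 112, 97, 86, 85, 86, 86, 95, 112, 117, 119, 118, 105, 99, 98, 108]
185 280.68 [155, 166, 164, 172, 168, 86, 89, 91, 84, 96, 149, 190, 190, 190, 190, 193, 180, 130]
188 280.15 [189, 186, 163, 172, 168, 91, 89, 86, 90, 93, 137, 192, 190, 192, 192, 192, 191, 190]
191 280.29 [190, 186, 164, 173, 177, 111, 91, 88, 92, 91, 130, 190, 192, 193, 193, 193, 195, 193]
194 280.6 [192, 194, 193, 194, 179, 129, 93, 95, 95, 93, 118, 173, 194, 194, 193, 194, 195, 193]
197 280.69 [194, 195, 192, 193, 174, 109, 110, 101, 97, 95, 109, 154, 193, 194, 194, 191, 192, 193]
200 280.9 [193, 193, 187, 177, 177, 123, 122, 119, 99, 95, 110, 152, 196, 194, 195, 195, 194, 193]
203 281.58 [192, 191, 192, 191, 178, 156, 154, 141, 101, 100, 106, 141, 195, 194, 193, 193, 195, 196]
```

>>> jog_arm:
  gripper: [0, 0, 0, 0, 0, 0, 0, 0]
  offset:
    - [0, 0.2, 0]
    - [0, 0.2, -0.8]
    - [0, 0.2, -1.6]
    - [0, 0.2, -2.1]
    - [0, 0.2, -2.4]
    - [0, 0.2, -2.6]
    - [0, 0.2, -2.7]
    - [0, 0.2, -2.75]
  twist: [2, 2, 2, 2, 2, 2, 2, 2]

```text
clock: 8.25
tcp_pos: [0.5379, 0.0892, 0.1969]
orientation: [0.0, -0.03, 1.0, 0.0]
wrist_force: [-0.6, -0.3, -1.2]
finger_gap: 0.0192
grip_force: 59.5
```

Run:
```python
from h import *
c=snap("wrist","w4");s=env.get_state();print(s["clock"],s["tcp_pos"],s["orientation"],s["wrist_force"],s["ft_torque"])
cv2.imwrite("pics/w4z.png",cv2.resize(c["image"][130:280,180:380,::-1],None,fx=4,fy=4,interpolation=cv2.INTER_CUBIC))
```

```text
8.3 [0.53789006 0.08923088 0.19689834] [ 1.22301277e-04 -3.03948572e-02  9.99537960e-01  7.03699996e-05] [-0.20512601 -0.02548716 -1.2250916 ] [-0.03103843  0.03259739  0.02356523]
```

View pics/w4z.png

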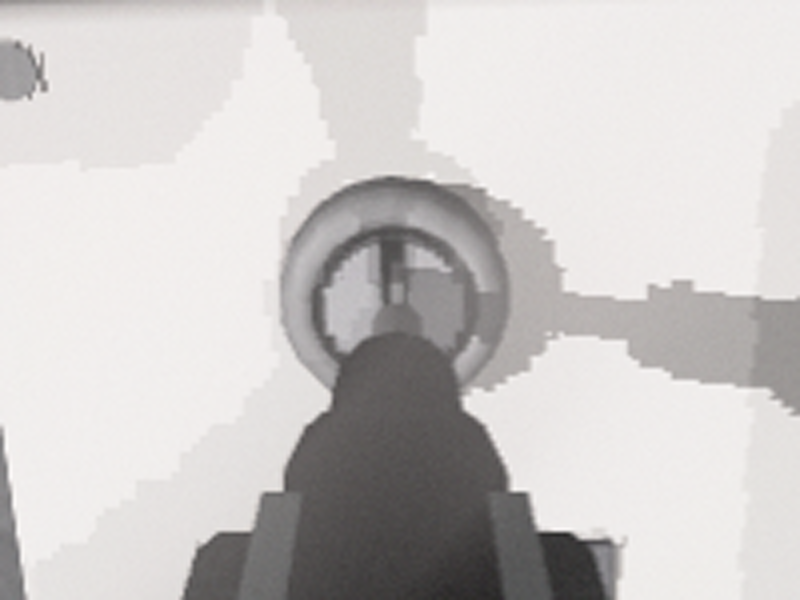

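The close-up shows the blade edge as a strip at crop x≈398. The head's centre is at x≈394 and the slot passes x≈389–392, so the blade sits about 1 mm too far toward +y. I'll shift -1 mm and lower it gently.

>>> jog_arm:
  gripper: [0, 0, 0, 0, 0, 0, 0, 0]
  offset:
    - [0, -0.1, 0]
    - [0, -0.1, 0]
    - [0, -0.1, -0.05]
    - [0, -0.1, -0.1]
    - [0, -0.1, -0.15]
    - [0, -0.1, -0.2]
    - [0, -0.1, -0.2]
    - [0, -0.1, -0.2]
  twist: [1, 1, 1, 1, 1, 1, 1, 1]

```text
clock: 9.3
tcp_pos: [0.5378, 0.0882, 0.1948]
orientation: [0.0, -0.039, 0.999, 0.0]
wrist_force: [0.3, 1.1, -1.2]
finger_gap: 0.0194
grip_force: 59.5
```

>>> jog_arm:
  gripper: [0, 0, 0, 0, 0, 0, 0, 0]
  offset:
    - [0, 0, 0]
    - [0, 0, -0.05]
    - [0, 0, -0.05]
    - [0, 0, -0.1]
    - [0, 0, -0.1]
    - [0, 0, -0.15]
    - [0, 0, -0.15]
    - [0, 0, -0.15]
  twist: [0, 0, 0, 0, 0, 0, 0, 0]

```text
clock: 10.3
tcp_pos: [0.5378, 0.0882, 0.1933]
orientation: [-0.0, -0.039, 0.999, 0.0]
wrist_force: [-0.3, 0.6, -0.9]
finger_gap: 0.0191
grip_force: 59.5
```

Run:
```python
from h import *
f=[];
c=snap("wrist","w5");s=env.get_state();print(s["clock"],s["tcp_pos"],s["wrist_force"],s["ft_torque"])
cv2.imwrite("pics/w5z.png",cv2.resize(c["image"][130:280,180:380,::-1],None,fx=4,fy=4,interpolation=cv2.INTER_CUBIC))
```

```text
10.35 [0.53780328 0.08823203 0.19330165] [ 0.80556682  0.93412417 -0.15609664] [ 0.01035346  0.02722574 -0.00678108]
```

View pics/w5z.png

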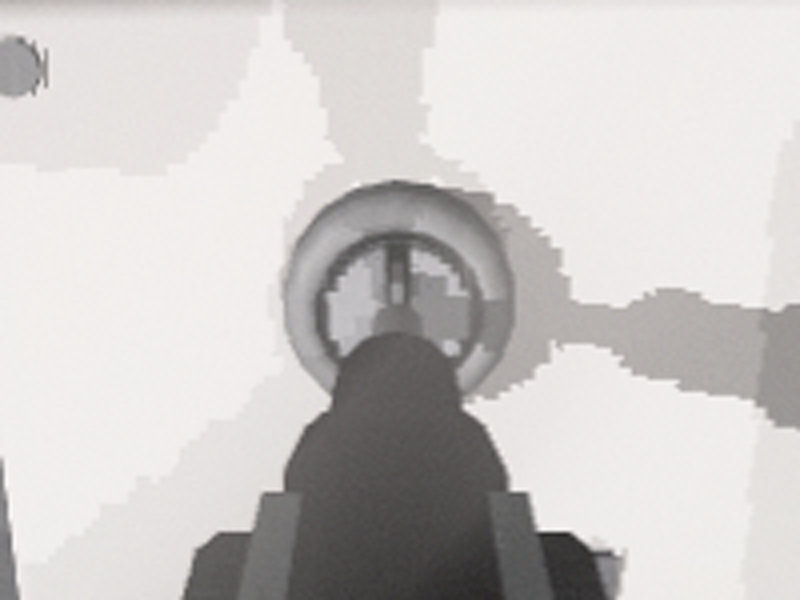

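The blade now sits centred in the slot (blade at x≈398, slot at 387–410) with no contact force, so I'll seat it.

>>> jog_arm:
  gripper: [0, 0, 0, 0, 0, 0, 0, 0]
  offset:
    - [0, 0, -0.05]
    - [0, 0, -0.1]
    - [0, 0, -0.1]
    - [0, 0, -0.15]
    - [0, 0, -0.2]
    - [0, 0, -0.2]
    - [0, 0, -0.2]
    - [0, 0, -0.2]
  twist: [0, 0, 0, 0, 0, 0, 0, 0]

```text
clock: 11.35
tcp_pos: [0.5378, 0.0882, 0.1913]
orientation: [0.0, -0.039, 0.999, 0.0]
wrist_force: [-0.4, 0.5, -1.1]
finger_gap: 0.0196
grip_force: 59.5
```

>>> jog_arm:
  gripper: [0, 0, 0, 0, 0, 0, 0, 0]
  offset:
    - [0, 0, -0.05]
    - [0, 0, -0.05]
    - [0, 0, -0.05]
    - [0, 0, -0.05]
    - [0, 0, -0.05]
    - [0, 0, -0.05]
    - [0, 0, -0.05]
    - [0, 0, -0.05]
  twist: [0, 0, -2, -4, -6, -9, -12, -15]

```text
clock: 12.35
tcp_pos: [0.5379, 0.0885, 0.1909]
orientation: [0.0, 0.093, 0.996, 0.0]
wrist_force: [-0.8, 0.8, -0.7]
finger_gap: 0.0195
grip_force: 59.7
```

Run:
```python
from h import *
s=env.get_state();print(s["tcp_pos"],s["wrist_force"],s["ft_torque"],s["tau"])
```

```text
[0.53789647 0.08851301 0.19088522] [-0.77527058  0.81365541 -0.74054031] [ 0.27468945 -0.01451864  0.0786953 ] [-5.28149530e-01 -4.50400007e+01  2.92445916e+01  3.52931453e-02
 -3.48370587e-01 -3.73067167e-01]
```

>>> jog_arm:
  gripper: [0, 0, 0, 0, 0, 0, 0, 0]
  offset:
    - [0, 0, 0]
    - [0, 0, 0]
    - [0, 0, 0]
    - [0, 0, 0]
    - [0, 0, 0]
    - [0, 0, 0]
    - [0, 0, 0]
    - [0, 0, 0]
  twist: [-3, -6, -9, -12, -15, -18, -21, -24]

```text
clock: 13.35
tcp_pos: [0.5378, 0.0887, 0.1909]
orientation: [-0.0, 0.298, 0.955, 0.001]
wrist_force: [0.5, 1.7, 0.1]
finger_gap: 0.0194
grip_force: 59.7
```

Run:
```python
from h import *
c=snap("wrist","w6")
s=env.get_state();print(s["tcp_pos"],s["wrist_force"],s["ft_torque"],s["tau"][5])
cv2.imwrite("pics/w6z.png",cv2.resize(c["image"][130:280,180:380,::-1],None,fx=4,fy=4,interpolation=cv2.INTER_CUBIC))
```

```text
[0.5378108  0.08874819 0.19084064] [-0.2918427   0.92404064  0.01573305] [ 0.45046019 -0.03273031  0.07227515] 0.07151670986786485
```

View pics/w6z.png

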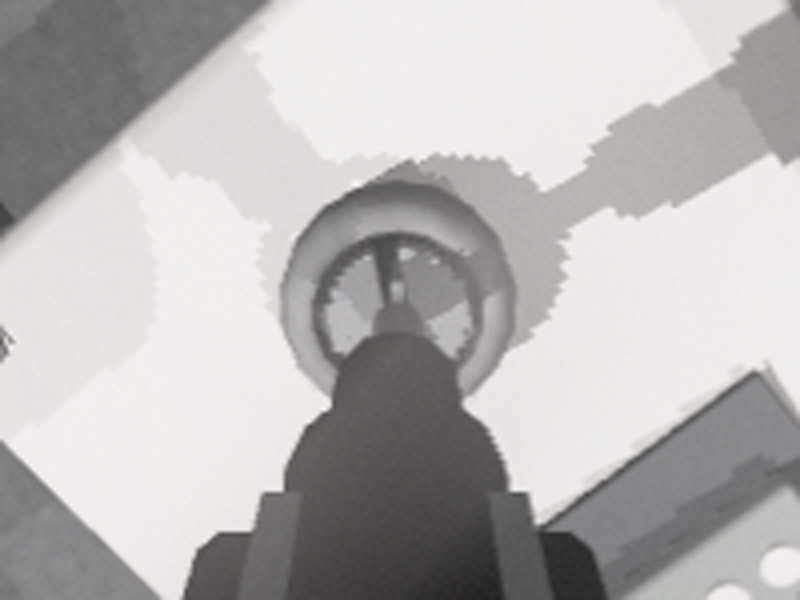

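The slot is turning with the blade: its top is at (383,245) against the blade at (398,290), about 8° of play. I'll carry on in smaller steps and watch the torque.

>>> jog_arm:
  gripper: [0, 0, 0, 0, 0, 0, 0, 0]
  offset:
    - [0, 0, 0]
    - [0, 0, 0]
    - [0, 0, 0]
    - [0, 0, 0]
    - [0, 0, 0]
    - [0, 0, 0]
    - [0, 0, 0]
    - [0, 0, 0]
  twist: [-1.5, -3, -4.5, -6, -7, -8, -9, -10]

```text
clock: 14.4
tcp_pos: [0.5379, 0.0884, 0.1909]
orientation: [0.0, 0.379, 0.925, 0.0]
wrist_force: [0.7, 5.0, -0.4]
finger_gap: 0.0194
grip_force: 59.6
```

```bash
cat > st.py <<'E'
from h import *
s=env.get_state();o=s["orientation"];print(s["clock"],s["tcp_pos"],s["wrist_force"],s["ft_torque"],s["tau"][5],"yaw",np.degrees(2*np.arctan2(o[2],o[1])),s["joint_pos"][5])
E
python3 st.py
```

```text
14.4 [0.53787062 0.08842606 0.19085793] [ 0.74765474  4.99436353 -0.39167188] [ 1.3975374  -0.11273181  0.05558667] -0.08174507645890117 yaw 135.42363314722238 0.793352967762101
```

>>> jog_arm:
  gripper: [0, 0, 0, 0, 0, 0, 0, 0]
  offset:
    - [0, 0.02, 0]
    - [0, 0.04, 0]
    - [0, 0.06, 0]
    - [0, 0.08, 0]
    - [0, 0.08, 0]
    - [0, 0.08, 0]
    - [0, 0.08, 0]
    - [0, 0.08, 0]
  twist: [0, 0, 0, 0, 0, 0, 0, 0]

```text
clock: 15.4
tcp_pos: [0.5378, 0.0889, 0.1908]
orientation: [0.0, 0.379, 0.925, -0.0]
wrist_force: [-0.5, 2.3, 0.8]
finger_gap: 0.0192
grip_force: 59.8
```

```bash
python3 st.py
```

```text
15.4 [0.53779324 0.08887509 0.19081733] [-0.53335216  2.30742292  0.7944346 ] [ 0.71379551 -0.1351618   0.11825603] 0.054889500606805086 yaw 135.47765301639237 0.7936996230583132
```

>>> jog_arm:
  gripper: [0, 0, 0, 0, 0, 0, 0, 0]
  offset:
    - [0, 0.03, 0]
    - [0, 0.05, 0]
    - [0, 0.05, 0]
    - [0, 0.05, 0]
    - [0, 0.05, 0]
    - [0, 0.05, 0]
    - [0, 0.05, 0]
    - [0, 0.05, 0]
  twist: [0, 0, -1, -2, -3, -3, -3, -3]

```text
clock: 16.4
tcp_pos: [0.5378, 0.0894, 0.1908]
orientation: [0.0, 0.403, 0.915, -0.0]
wrist_force: [0.6, -0.7, 0.2]
finger_gap: 0.0195
grip_force: 59.8
```

```bash
python3 st.py
```

```text
16.4 [0.53779607 0.08937762 0.1908082 ] [ 0.6083714  -0.66915632  0.18269231] [-0.2698734  -0.09044662  0.03476633] 0.05201841238886118 yaw 132.4797430593321 0.8469663628007768
```

>>> jog_arm:
  gripper: [0, 0, 0, 0, 0, 0, 0, 0]
  offset:
    - [0, 0, 0]
    - [0, 0, 0]
    - [0, 0, 0]
    - [0, 0, 0]
    - [0, 0, 0]
    - [0, 0, 0]
    - [0, 0, 0]
    - [0, 0, 0]
  twist: [-1, -2, -3, -4, -4, -4, -4, -4]

```text
clock: 17.4
tcp_pos: [0.5378, 0.0895, 0.1908]
orientation: [0.0, 0.435, 0.901, -0.0]
wrist_force: [0.1, -1.3, 0.5]
finger_gap: 0.0193
grip_force: 59.8
```

```bash
python3 st.py
```

```text
17.4 [0.53777051 0.08949333 0.19080699] [ 0.09030236 -1.27688673  0.5412755 ] [-0.38159179  0.01330605  0.01358769] 0.05098838824778795 yaw 128.4820508422039 0.9168066812273242
```

>>> jog_arm:
  gripper: [0, 0, 0, 0, 0, 0, 0, 0]
  offset:
    - [0, 0, 0]
    - [0, 0, 0]
    - [0, 0, 0]
    - [0, 0, 0]
    - [0, 0, 0]
    - [0, 0, 0]
    - [0, 0, 0]
    - [0, 0, 0]
  twist: [-1, -2, -3, -3, -3, -3, -3, -3]

```text
clock: 18.4
tcp_pos: [0.5378, 0.0895, 0.1908]
orientation: [0.0, 0.458, 0.889, 0.0]
wrist_force: [0.9, -1.6, 0.3]
finger_gap: 0.0193
grip_force: 59.8
```

```bash
python3 st.py
```

```text
18.4 [0.53781979 0.08953102 0.19081721] [ 0.87410225 -1.5720063   0.33841131] [-0.38705433 -0.05423707  0.0941607 ] 0.05044244695454836 yaw 125.48500219743688 0.9691410960213058
```

>>> jog_arm:
  gripper: [0, 0, 0, 0, 0, 0, 0, 0]
  offset:
    - [0, 0, 0]
    - [0, 0, 0]
    - [0, 0, 0]
    - [0, 0, 0]
    - [0, 0, 0]
    - [0, 0, 0]
    - [0, 0, 0]
    - [0, 0, 0]
  twist: [-1, -2, -3, -3, -3, -3, -3, -3]

```text
clock: 19.4
tcp_pos: [0.5378, 0.0895, 0.1908]
orientation: [0.0, 0.481, 0.877, 0.0]
wrist_force: [-0.0, -1.3, -0.4]
finger_gap: 0.0192
grip_force: 59.8
```

```bash
python3 st.py
```

```text
19.4 [0.53782291 0.08954668 0.19083326] [-0.04148175 -1.28830467 -0.43641744] [-0.28921426 -0.01859847  0.06682636] 0.050476990872994065 yaw 122.48532241844664 1.0215262089950419
```

>>> jog_arm:
  gripper: [0, 0, 0, 0, 0, 0, 0, 0]
  offset:
    - [0, 0, 0]
    - [0, 0, 0]
    - [0, 0, 0]
    - [0, 0, 0]
    - [0, 0, 0]
    - [0, 0, 0]
    - [0, 0, 0]
    - [0, 0, 0]
  twist: [-1, -2, -2.5, -2.5, -2.5, -2.5, -2.5, -2.5]

```text
clock: 20.4
tcp_pos: [0.5378, 0.0895, 0.1908]
orientation: [0.0, 0.5, 0.866, 0.0]
wrist_force: [0.6, -0.7, -0.1]
finger_gap: 0.0191
grip_force: 59.8
```

Run:
```python
exec(open("st.py").read())
c=snap("wrist","w7")
cv2.imwrite("pics/w7z.png",cv2.resize(c["image"][130:280,180:380,::-1],None,fx=4,fy=4,interpolation=cv2.INTER_CUBIC))
```

```text
20.4 [0.53782897 0.08954803 0.19083926] [ 0.6385238  -0.7383697  -0.07169422] [-0.20097227 -0.09269035  0.06206666] 0.05468438845127821 yaw 119.9846027611853 1.0651672051764827
```

View pics/w7z.png

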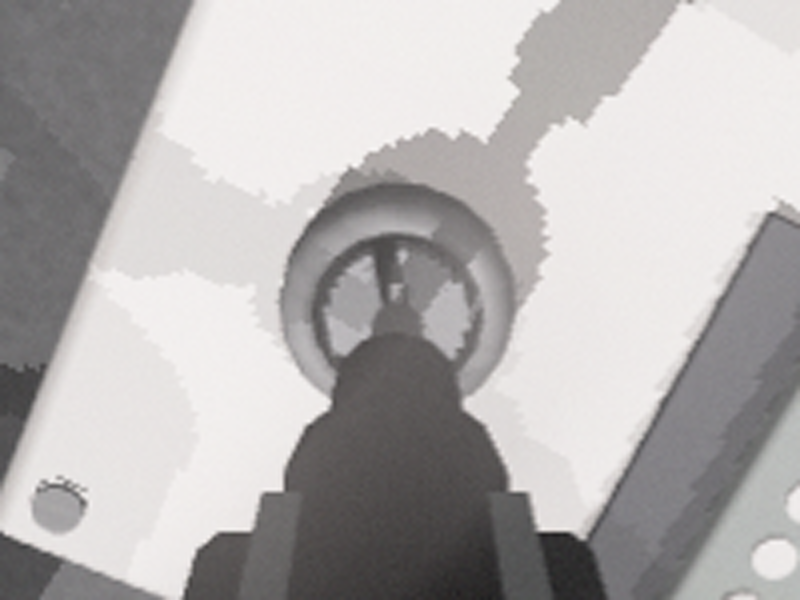

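The slot is still following, with its top at about (383,245) and a lag of about 8°. The torque is still only the screw's friction level, so I'll continue.

>>> jog_arm:
  gripper: [0, 0, 0, 0, 0, 0, 0, 0]
  offset:
    - [0, 0, 0]
    - [0, 0, 0]
    - [0, 0, 0]
    - [0, 0, 0]
    - [0, 0, 0]
    - [0, 0, 0]
    - [0, 0, 0]
    - [0, 0, 0]
  twist: [-0.5, -1, -1.5, -2, -2, -2, -2, -2]

```text
clock: 21.45
tcp_pos: [0.5378, 0.0896, 0.1908]
orientation: [0.0, 0.515, 0.857, 0.0]
wrist_force: [0.6, -0.8, -0.5]
finger_gap: 0.0192
grip_force: 59.8
```

```bash
python3 st.py
```

```text
21.45 [0.53781225 0.08955027 0.19084194] [ 0.57846678 -0.83429134 -0.47934555] [-0.1715963  -0.16887842  0.02412914] 0.0657151616178453 yaw 117.98462117108627 1.1000581652874615
```

>>> jog_arm:
  gripper: [0, 0, 0, 0, 0, 0, 0, 0]
  offset:
    - [0, 0, 0]
    - [0, 0, 0]
    - [0, 0, 0]
    - [0, 0, 0]
    - [0, 0, 0]
    - [0, 0, 0]
    - [0, 0, 0]
    - [0, 0, 0]
  twist: [-0.5, -1, -1.5, -2, -2, -2, -2, -2]

```text
clock: 22.45
tcp_pos: [0.5378, 0.0895, 0.1908]
orientation: [-0.0, 0.53, 0.848, 0.0]
wrist_force: [-0.8, -1.0, 0.1]
finger_gap: 0.0193
grip_force: 59.8
```

```bash
python3 st.py
```

```text
22.45 [0.53776724 0.08953965 0.19081372] [-0.77980332 -1.02594803  0.13931397] [-0.17211972 -0.20624785  0.15935487] 0.17221339512616396 yaw 115.98478313048622 1.1349630280293443
```

The torque rose to about 0.16 N m, so the stop is reached. I'll relieve the twist, then lift straight out.

>>> jog_arm:
  gripper: [0, 0, 0, 0, 0, 0, 0, 0]
  offset:
    - [0, 0, 0]
    - [0, 0, 0]
    - [0, 0, 0]
    - [0, 0, 0.2]
    - [0, 0, 0.6]
    - [0, 0, 1.2]
    - [0, 0, 3]
    - [0, 0, 5.5]
  twist: [2, 5, 7, 7, 7, 7, 7, 7]

```text
clock: 23.45
tcp_pos: [0.5373, 0.0895, 0.2461]
orientation: [-0.001, 0.477, 0.879, -0.0]
wrist_force: [0.7, 0.6, -1.2]
finger_gap: 0.0195
grip_force: 59.7
```

>>> jog_arm:
  gripper: [0, 0, 0, 0, 0, 0, 0, 0]
  offset:
    - [0, -2, 0]
    - [-1, -7, 0]
    - [-2, -13, 0]
    - [-3, -19, 0]
    - [-4, -25, 0]
    - [-5, -31, 0]
    - [-5.2, -34.5, 0]
    - [-5.2, -34.5, 0]
  twist: [10, 20, 30, 40, 50, 60, 70, 76.5]

```text
clock: 24.45
tcp_pos: [0.4853, -0.2594, 0.2459]
orientation: [0.0, -0.169, 0.986, -0.0]
wrist_force: [0.2, 0.8, -0.8]
finger_gap: 0.0195
grip_force: 59.6
```

>>> jog_arm:
  gripper: [0, 0, 0, 0, 0, 0, 0, 0]
  offset:
    - [0, 0, 0]
    - [0, 0, 0]
    - [0, 0, 0]
    - [0, 0, 0]
    - [0, 0, 0]
    - [0, 0, 0]
    - [0, 0, 0]
    - [0, 0, 0]
  twist: [0, 0, 0, 0, 0, 0, 0, 0]

```text
clock: 25.45
tcp_pos: [0.4858, -0.2555, 0.2458]
orientation: [-0.0, -0.169, 0.986, 0.0]
wrist_force: [0.3, -0.5, -1.5]
finger_gap: 0.0196
grip_force: 59.6
```

Run:
```python
exec(open("st.py").read())
c=snap("wrist","w8");a=snap("scene","s8")
cv2.imwrite("pics/w8z.png",np.hstack([cv2.resize(c["image"][130:280,180:380,::-1],None,fx=2,fy=4*.5*2,interpolation=cv2.INTER_CUBIC),cv2.resize(a["image"][110:260,150:250,::-1],None,fx=4,fy=4,interpolation=cv2.INTER_CUBIC)]))
# screw head slot angle from scene for check
cv2.imwrite("pics/x.png",a["image"][180:225,340:390,::-1])
```

```text
25.45 [ 0.4857782  -0.25547423  0.24580834] [ 0.26211766 -0.46267931 -1.45292714] [-0.06178794  0.02273594  0.02004161] 0.0005753122241003439 yaw 199.4775303690977 -0.970434393201714
```

View pics/w8z.png

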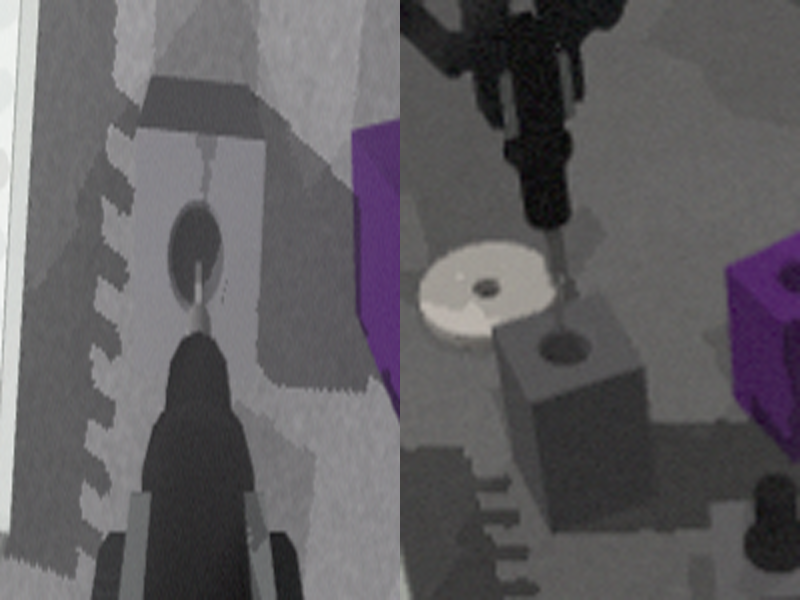

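The wrist view (left) shows the blade at x≈198 over the hole mouth centred at about (195,255), and the scene view (right) shows it hanging upright over the hole. I'll lower it in.

>>> jog_arm:
  gripper: [0, 0, 0, 0, 0, 0, 0, 0]
  offset:
    - [-0.05, 0, -1.5]
    - [-0.05, 0, -3]
    - [-0.05, 0, -4.5]
    - [-0.05, 0, -6]
    - [-0.05, 0, -7]
    - [-0.05, 0, -7.5]
    - [-0.05, 0, -8]
    - [-0.05, 0, -8]
  twist: [0, 0, 0, 0, 0, 0, 0, 0]

```text
clock: 26.55
tcp_pos: [0.4853, -0.2555, 0.1658]
orientation: [-0.0, -0.169, 0.986, 0.0]
wrist_force: [-0.0, 0.4, -0.7]
finger_gap: 0.0193
grip_force: 59.7
```

>>> jog_arm:
  gripper: [0, 0, 0, 0, 0, 0, 0, 0]
  offset:
    - [0, 0, -0.4]
    - [0, 0, -0.8]
    - [0, 0, -1.2]
    - [0, 0, -1.6]
    - [0, 0, -2]
    - [0, 0, -2, 0]
    - [0, 0, -2]
    - [0, 0, -2]
  twist: [0, 0, 0, 0, 0, 0, 0, 0]

```text
schema error: expected 3 numbers
```

>>> jog_arm:
  gripper: [0, 0, 0, 0, 0, 0, 0, 0]
  offset:
    - [0, 0, -0.6]
    - [0, 0, -1.2]
    - [0, 0, -1.8]
    - [0, 0, -2.4]
    - [0, 0, -3]
    - [0, 0, -3.5]
    - [0, 0, -3.8]
    - [0, 0, -3.8]
  twist: [0, 0, 0, 0, 0, 0, 0, 0]

```text
clock: 27.55
tcp_pos: [0.4852, -0.2554, 0.1276]
orientation: [-0.0, -0.169, 0.986, 0.0]
wrist_force: [0.6, 0.4, -1.9]
finger_gap: 0.019
grip_force: 59.7
```

```bash
python3 st.py
```

```text
27.55 [ 0.48519808 -0.25538646  0.1275884 ] [ 0.58347796  0.38374216 -1.85047197] [ 0.02049934 -0.02132335  0.01610667] 4.365722247712256e-05 yaw 199.4828309140788 -0.9710163165395377
```

Entry is free, so I'll go down to home and then open.

>>> jog_arm:
  gripper: [0, 0, 0, 0, 0, 0, 0, 0]
  offset:
    - [0, 0, -0.3]
    - [0, 0, -0.5]
    - [0, 0, -0.6]
    - [0, 0, -0.7]
    - [0, 0, -0.75]
    - [0, 0, -0.8]
    - [0, 0, -0.8]
    - [0, 0, -0.8]
  twist: [0, 0, 0, 0, 0, 0, 0, 0]

```text
clock: 28.55
tcp_pos: [0.4854, -0.2555, 0.1201]
orientation: [0.0, -0.169, 0.986, -0.0]
wrist_force: [-1.5, 1.2, 1.9]
finger_gap: 0.0193
grip_force: 59.9
```

>>> jog_arm:
  gripper: [0.15, 0.3, 0.5, 0.7, 1, 1, 1, 1]
  offset:
    - [0, 0, 0]
    - [0, 0, 0]
    - [0, 0, 0]
    - [0, 0, 0]
    - [0, 0, 0]
    - [0, 0, 0]
    - [0, 0, 0]
    - [0, 0, 0]
  twist: [0, 0, 0, 0, 0, 0, 0, 0]

```text
clock: 29.55
tcp_pos: [0.4853, -0.2555, 0.1198]
orientation: [0.0, -0.169, 0.986, 0.0]
wrist_force: [-0.7, 0.4, -0.2]
finger_gap: 0.0857
grip_force: 0.0
```

>>> jog_arm:
  gripper: [1, 1, 1, 1, 1, 1, 1, 1]
  offset:
    - [0, 0, 2]
    - [0, 0, 5]
    - [0, 0, 9]
    - [0, 0, 13]
    - [0, 0, 14]
    - [0, 0, 14]
    - [0, 0, 14]
    - [0, 0, 14]
  twist: [0, 0, 0, 0, 0, 0, 0, 0]

```text
clock: 30.55
tcp_pos: [0.4847, -0.2551, 0.2583]
orientation: [-0.001, -0.169, 0.986, 0.001]
wrist_force: [-0.5, 0.6, -0.4]
finger_gap: 0.0852
grip_force: 0.0
```

Run:
```python
from h import *
c=snap("wrist","w9");a=snap("scene","s9")
s=env.get_state();print(s["clock"],s["tcp_pos"])
for n,z in(("before","w2"),("after","w9")):
  c=load(z);yy,xx=np.mgrid[0:420,0:560];P=depth(c,np.c_[xx.ravel(),yy.ravel()])
  near=(abs(P[:,0]-.486)<.045)&(abs(P[:,1]+.256)<.045)&(P[:,2]>.163)&(P[:,2]<.185)
  print(n,near.sum(),cv2.minAreaRect(P[near][:,:2].astype(np.float32)),np.median(P[near][:,2]),np.percentile(P[near][:,2],90))
# screw slot angle in scene: dark line pixels on head
for z in("s1","s9"):
  a=load(z);g=cv2.cvtColor(a["image"],cv2.COLOR_RGB2GRAY)
  yy,xx=np.mgrid[188:212,350:376];px=np.c_[xx.ravel(),yy.ravel()];Q=plane(a,px,.089)[:,:2]-[.5385,.0865]
  v=g[yy.ravel(),xx.ravel()].astype(float);m=np.hypot(*Q.T)<.011;w=np.clip(np.median(v[m])-v[m]-12,0,None)
  q=Q[m];C=(q*w[:,None]).T@q;e=np.linalg.eigh(C)[1][:,1];print(z,np.degrees(np.arctan(e[1]/e[0])))
```

```text
30.65 [ 0.4849322  -0.2551887   0.25877822]
before 856 ((0.4853672385215759, -0.2558477222919464), (0.028351500630378723, 0.01931661367416382), 19.899887084960938) 0.17027215875585083 0.171259060275725
after 889 ((0.48428162932395935, -0.25585460662841797), (0.027498489245772362, 0.020000211894512177), 19.29861068725586) 0.1702382931850894 0.17120482828915026
s1 5.226857376095099
s9 -51.33600009598349
```

```bash
python3 -c "
from workcell import env
print(env.hand_in())"
```

```text
the job is handed in; nothing more can be done
None
```

I turned the lock screw about 57° clockwise until the torque rose at its stop, put the screwdriver back fully home in its holder, released it, and handed the job in at about 31 s; the simulator returned no verdict.

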